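# Square up a stack of tissue-phantom plates

## Task

Square up the untidy stack of four phantom plates for the oxygenation monitor: tap it gently up against the bar of the rear stop, until all four plates touch it, then sideways against the bar of the side stop, until all four touch that too, tapping again where needed. Leave the four plates lying on one another in the same order, all edges in line and the stack flush with both bars; do not ram the stops and do not disturb the vial, block and dish.

Things in the scene. Friction and masses are not known exactly. Their poses are not given: they have to be found in the camera images.
- plate_1: flat rigid slab 60 mm (its x) by 80 mm (its y) by 7 mm, 30 to 65 g; origin at the centre of its underside, z up; at the start its x is within 0.15 rad of the rear stop's x; palest beige, bottom of the stack (underside on the worktop)
- plate_2: flat rigid slab 60 mm (its x) by 80 mm (its y) by 7 mm, 30 to 65 g; origin at the centre of its underside, z up; at the start its x is within 0.15 rad of the rear stop's x; tan, second from the bottom
- plate_3: flat rigid slab 60 mm (its x) by 80 mm (its y) by 7 mm, 30 to 65 g; origin at the centre of its underside, z up; at the start its x is within 0.15 rad of the rear stop's x; mid brown, third from the bottom
- plate_4: flat rigid slab 60 mm (its x) by 80 mm (its y) by 7 mm, 30 to 65 g; origin at the centre of its underside, z up; at the start its x is within 0.15 rad of the rear stop's x; dark brown, top of the stack
- rear_stop: aluminium block 36 x 132 x 28 mm fixed to the worktop, thumbscrew on top (to 41 mm); origin centre of underside. On its front side (-x) a white bar 130 mm wide, 1 to 31 mm above the worktop, whose flat front is the stop face, square to x. The bar is locked at an unreported setting: its face lies anywhere from x = -0.030 to -0.042 in this frame, to be found by touch or sight. It does not give under 30 N.
- side_stop: likewise, block 36 x 76 x 28 mm; right of the plates, fixed at x -0.083, y -0.076 in the rear stop's frame, its -x along the rear stop's +y. On its front side (-x) a white bar 74 mm wide, 1 to 31 mm above the worktop, whose flat front is the stop face, square to x. The bar is locked at an unreported setting: its face lies anywhere from x = -0.030 to -0.042 in this frame, to be found by touch or sight. It does not give under 30 N.
- vial: standing glass vial with black cap, 22 mm wide, 50 mm tall; origin at the centre of its underside; a bystander behind or beside the stops, to be left alone
- cal_block: black block 40 x 62 x 26 mm; origin at the centre of its underside; a bystander behind or beside the stops, to be left alone
- dish: clear round dish, 61 mm wide, 14 mm tall; origin at the centre of its underside; a bystander behind or beside the stops, to be left alone
Things that resemble listed ones, but are neither listed nor needed, are in the scene too. Leave any green or yellow look-alike of the plate_3 alone.

How it is judged:
By the outcome, as a careful person would: the job done as asked, in the order asked, and still so for the second after the job is handed in, with the robot touching nothing.
It also fails if it takes over 64 s, if anything falls off the work surface, if the arm or the gripper's body presses on something with over 40 N, if the wrist force passes 120 N, or if a joint passes its speed limit or range.

## Robot

A 7-joint arm with a two-finger parallel gripper is mounted at the origin on a cart in front of the work surface, level with it; the furniture and walls round the work are solid. World frame = base frame: x ahead of the robot, y to its left, z up, the work surface at z = 0. Lengths are in m, angles in rad, forces in N, time in s.
With the tool pointing down it reaches from about 0.425 to 0.925 m from the base axis. Payload 6.8 kg.
Tool frame: the origin (TCP) lies at the very end of the fingers, on their centre line; the grasp point (between the pads) lies 19 mm behind it; z points along the fingers, y is the line along which they close (so a half turn about z gives the same grasp; the last joint's range is limited). The gripper opens to 85 mm and grips with 20 to 120 N. Pads are 22 mm wide; open, the fingers measure 114 mm over their backs; the gripper's body (76 mm by 85 mm) begins 54 mm behind the grasp point. The pads swing forward as they close: fully open they stand 13 mm farther back than shut.
Start: joints at [-1.409, 0.477, 0.022, 1.555, -0.011, 1.109, -0.083], TCP at [0.18, 0.651, 0.231] pointing down, gripper open.
Joint ranges: [-2.96, 2.96], [-0.34, 2.1], [-1.41, 1.46], [0.24, 2.44], [-1.37, 4.51], [0.17, 1.92], [-2.96, 2.96]. Speed limits (rad/s): [2.39, 2.39, 3.14, 3.14, 3.14, 3.14, 3.14].

## Interface

Orientations are given as a unit quaternion [w, x, y, z].
In Python, from station import readout, viewer, bot gives the robot as it stands. The module is installed in compiled form; this text tells all that it offers.
- The arm moves only by the shell command python3 -m handwheel 'ROWS' [FORCE]. ROWS is JSON, a list of rows, each a list of 3 entries, a list of its own where there are three numbers: the shift along the tool's x, y, z in mm, then the turn, a rotation vector about the tool's x, y, z in degrees, then the gripper command: -1 is fully open, 1 is shut, values between are in proportion. In form: [[[x, y, z], [ax, ay, az], grip], ...]. A call has 1 to 20 rows; each row is the pose to reach, as a shift and turn from the pose commanded when the call began, along the tool's axes at that moment; what a row does not reach only later rows make up. A row lasts 1/12 s, in which the tool goes at most 41.7 mm and 7.16 degrees, less where a joint would pass 70% of its speed; a pose out of reach is approached as far as the arm can. A call with a gripper value outside its range is refused whole. The fingers move at their own pace and stop on an object; FORCE is the grip in N (left out, the last holds). Time passes only in rows, so rows that repeat a pose let the fingers close. It gives the time, the measured TCP pose, the force and the opening at its end, in the units of the state.
- readout.get_obs(): the state, without advancing time (a new reading comes with each control period).
- viewer.read_camera(name): name is "scene" or "top" or "wrist"; returns a dict with "frame" (420x560x3 uint8, red, green, blue), "fx", "fy", "cx", "cy" (pixels), "rvec" (rotation vector, rad) and "tvec" (3), from world to camera coordinates, as OpenCV has them; the wrist camera has in their place "tool_from_camera" (4x4, takes a point from camera to tool coordinates, whose origin is the TCP and whose axes are the flange's). Camera axes: x right, y down, z forward; pixel columns grow to the right and rows downward; lengths in m; the calibration is good to about 2 mm. A picture is of the moment at which its call begins: read the wrist's pose just before it. There is no depth.
- bot.hand_in(): hands the job in, once; it reports no verdict.
Trained networks look in a picture, given as the dict that the camera call returned (one of the last four; its "shot" number tells which), for a name from the list of things; names that differ only in an ending like _2 or _b are one class to them, and where a whole thing is asked for, a point or a joint stands for the part that bears it (a point fixed in the world has none). Each returns a list of dicts, best first, with "score" (0 to 1); they miss things now and then, are a little off and sometimes report something else, mostly with a low value. They report only what shows in the picture. A call takes as long as a camera call. They do not tell look-alikes from the thing itself.
- viewer.search_frame(picture, target): "rect" ([centre column, centre row, width, height] in pixels, round what is visible of it).
- viewer.outline_of(picture, target): "mask" (420x560 bool, what is visible of it) and "rect" ([centre column, centre row, width, height] in pixels, round what is visible of it).
The state is a dict: "t": time; "q": joint angles; "joint_vel": joint speeds; "joint_torque": joint torques, N m; "eef_pos": TCP position; "tool_rot": TCP orientation; "contact_force": force on the tool from outside, world axes, zero at the start; "torque": the same for the moment, N m; "gripper_width": opening from 0.0 (shut) to 1.0 (fully open).
Only numpy, scipy, OpenCV 4.12 (cv2) and the standard library are available. Lean on these libraries where they do the work, as an engineer would, in place of code of your own. Each camera call takes 0.05 s, during which the arm holds its last target. There are 200 camera calls.

## Working session

There is one attempt and no reset: what is moved stays moved. The work goes in short steps, Python scripts to look and compute and a shell command to move; the robot and the scene stay as the last step left them, time stands still between calls to the robot, and variables do not carry over. Pictures are saved under pics/ and viewed, on a budget of 10 in all, crops included, one or two more only if the job needs it, and the job is handed in when it is done.

```bash
mkdir -p pics; cat > h.py <<'E'
import numpy as np, cv2
from station import readout, viewer, bot
from scipy.spatial.transform import Rotation as R
def ray(p,u,v):
    Rm=cv2.Rodrigues(np.array(p["rvec"],float))[0]; t=np.array(p["tvec"],float)
    d=Rm.T@np.array([(u-p["cx"])/p["fx"],(v-p["cy"])/p["fy"],1]); return -Rm.T@t,d
def at(p,u,v,z):
    o,d=ray(p,u,v); return o+d*(z-o[2])/d[2]
def proj(p,X):
    K=np.array([[p["fx"],0,p["cx"]],[0,p["fy"],p["cy"]],[0,0,1.]])
    return cv2.projectPoints(np.array(X,float).reshape(-1,3),np.array(p["rvec"],float),np.array(p["tvec"],float),K,None)[0].reshape(-1,2)
def save(n,im): cv2.imwrite("pics/"+n+".png",cv2.cvtColor(im,cv2.COLOR_RGB2BGR))
E
python3 - <<'E'
from h import *
o=readout.get_obs(); print({k:np.round(v,3).tolist() for k,v in o.items()})
for n in("top","scene"):
    p=viewer.read_camera(n); save(n+"0",p["frame"])
    print(n,p["fx"],p["rvec"],p["tvec"])
    for t in("plate_4","rear_stop","side_stop"):
        for r in viewer.search_frame(p,t)[:4]: 
            print(t,r["score"],np.round(r["rect"],1),np.round(at(p,r["rect"][0],r["rect"][1],0.028),3))
E
```

```text
{'t': 0.0, 'q': [-1.409, 0.478, 0.022, 1.556, -0.011, 1.109, -0.083], 'joint_vel': [0.001, -0.0, -0.001, -0.001, -0.001, -0.002, 0.0], 'joint_torque': [-0.0, -59.644, 1.607, -28.12, 0.012, 0.009, 0.0], 'eef_pos': [0.18, 0.65, 0.23], 'tool_rot': [-0.0, 0.135, 0.991, -0.001], 'contact_force': [-0.36, -0.514, -0.173], 'torque': [0.016, 0.01, 0.013], 'gripper_width': 0.999}
top 432.3856067627521 [ 2.14732659 -2.1552144   0.15323479] [0.33958939 0.50578791 0.81737978]
plate_4 0.88 [251.1 304.4  46.   45. ] [0.315 0.388 0.028]
plate_4 0.71 [295.6 235.7  31.4  32.7] [0.447 0.301 0.028]
plate_4 0.69 [354.3 285.7  50.2  39.2] [0.35  0.188 0.028]
plate_4 0.68 [285.5 229.2  41.7  32.8] [0.46  0.321 0.028]
rear_stop 0.68 [299.9 184.3  67.7  34.7] [0.55  0.292 0.028]
side_stop 0.94 [331.8 221.9  30.7  37.7] [0.474 0.229 0.028]
scene 519.5594516859514 [ 2.20608567 -0.81667812  0.33199701] [-0.16329044  0.43674942  0.47681021]
plate_4 0.94 [271.7 253.8  51.8  30.3] [0.437 0.289 0.028]
plate_4 0.92 [173.2 266.1  47.6  46.1] [0.305 0.37  0.028]
plate_4 0.73 [270.1 235.6  61.3  47.8] [0.46  0.322 0.028]
rear_stop 0.85 [327.  224.1  81.2  59.9] [0.548 0.28  0.028]
side_stop 0.66 [318.9 265.4  53.5  47.6] [0.476 0.223 0.028]
```

```bash
python3 - <<'E'
import cv2,numpy as np
a=cv2.imread("pics/top0.png")[150:340,200:420]; b=cv2.imread("pics/scene0.png")[170:330,130:400]
a=cv2.resize(a,None,fx=3,fy=3,interpolation=cv2.INTER_CUBIC);cv2.imwrite("pics/topc.png",a)
b=cv2.resize(b,None,fx=2.9,fy=2.9,interpolation=cv2.INTER_CUBIC);cv2.imwrite("pics/scc.png",b)
E
```

```text
(no output)
```

View pics/topc.png

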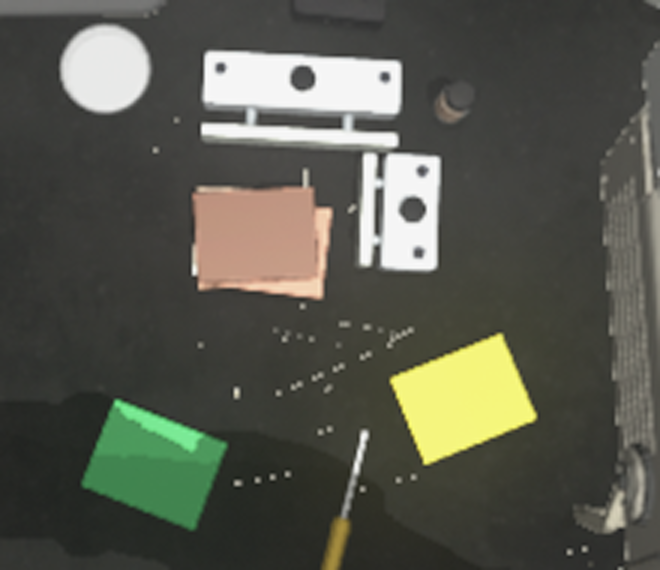

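View pics/scc.png

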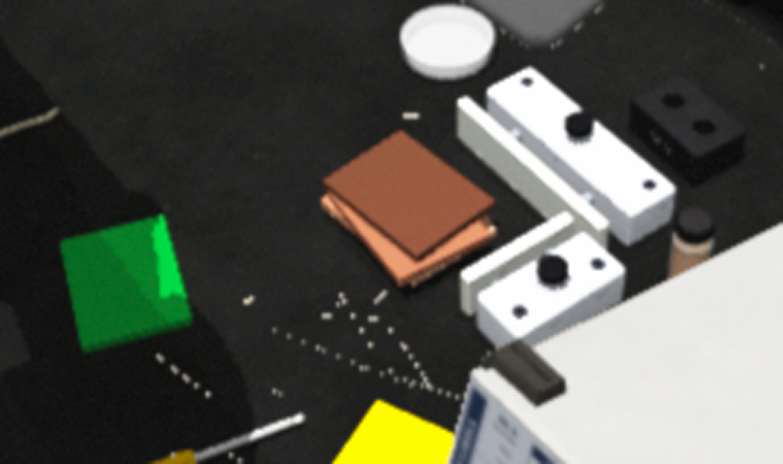

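The top view shows the stack at crop (255,240), with the rear stop's bar face about 20 mm behind it at row ~147. The side stop's bar is to its right at column ~360. The vial, dish and block sit behind, and the green and yellow look-alikes are in front. Next I'll work out the poses.

```bash
python3 - <<'E'
from h import *
p=viewer.read_camera("top")
print("cam",ray(p,0,0)[0])
def f(l,z): 
    P=np.array([at(p,200+u/3,150+v/3,z)[:2] for u,v in l]); print(np.round(P,4).tolist(), "lens",np.round(np.linalg.norm(np.roll(P,-1,0)-P,axis=1),4)); return P
def edge(a,b): d=b-a; return np.degrees(np.arctan2(d[1],d[0]))
print("rear block");P=f([(205,52),(401,60),(400,117),(203,108)],.028);print(P.mean(0),edge(P[1],P[0])-90,edge(P[2],P[3])-90)
print("side block");S=f([(386,153),(440,156),(436,270),(381,267)],.028);print(S.mean(0),edge(S[3],S[0]),edge(S[2],S[1]))
d=S.mean(0)-P.mean(0);print("yaw from centres",np.degrees(np.arctan2(d[1],d[0])-np.arctan2(-.076,-.083)),np.linalg.norm(d),np.hypot(.083,.076))
print("rear bar");B=f([(201,123),(398,133),(398,147),(201,139)],.031);print(edge(B[2],B[3])-90)
print("side bar");C=f([(363,153),(377,153),(372,267),(358,265)],.031);print(edge(C[3],C[0]))
print("plate4");f([(195,190),(312,187),(315,277),(199,283)],.028)
print("lower");f([(332,208),(322,298),(197,290)],.016)
E
```

```text
cam [0.3893521  0.34104518 0.8782626 ]
rear block
[[0.5846, 0.3546], [0.5787, 0.2233], [0.54, 0.2249], [0.5465, 0.356]] lens [0.1314 0.0388 0.1313 0.0381]
[0.56243071 0.28968597] -2.5679601517986157 -2.8449960272851627
side block
[[0.5158, 0.2347], [0.5136, 0.1989], [0.4382, 0.2035], [0.4403, 0.2395]] lens [0.0358 0.0756 0.0361 0.0756]
[0.47697888 0.21914631] -3.6543622322512754 -3.488368812867668
yaw from centres -2.93982893213702 0.11080550542656022 0.11253888216967503
rear bar
[[0.5358, 0.3572], [0.5287, 0.2268], [0.5193, 0.227], [0.5251, 0.3573]] lens [0.1306 0.0094 0.1303 0.0107]
-2.546987391827386
side bar
[[0.5154, 0.2503], [0.5153, 0.241], [0.4401, 0.2457], [0.4415, 0.2548]] lens [0.0093 0.0753 0.0092 0.074 ]
-3.5584993434894012
plate4
[[0.4915, 0.3613], [0.4932, 0.284], [0.4339, 0.2828], [0.4303, 0.3587]] lens [0.0773 0.0593 0.076  0.0613]
lower
[[0.4805, 0.27], [0.4207, 0.2775], [0.4263, 0.3603]] lens [0.0603 0.0829 0.1053]
```

```bash
python3 -m handwheel '[[[-30,-27,3],[0,0,-2],-0.2],[[-60,-54,6],[0,0,-4],-0.2],[[-90,-81,9],[0,0,-6],-0.2],[[-120,-108,12],[0,0,-8],-0.2],[[-150,-135,15],[0,0,-10],-0.2],[[-180,-162,18],[0,0,-12],-0.2],[[-210,-189,21],[0,0,-12.6],-0.2],[[-240,-216,24],[0,0,-12.6],-0.2],[[-265,-239,27],[0,0,-12.6],-0.2],[[-283,-255,29],[0,0,-12.6],-0.2],[[-290,-262,30],[0,0,-12.6],-0.2],[[-290,-262,30],[0,0,-12.6],-0.2],[[-290,-262,30],[0,0,-12.6],-0.2],[[-290,-262,30],[0,0,-12.6],-0.2]]'
python3 - <<'E'
from h import *
o=readout.get_obs(); p=viewer.read_camera("wrist"); save("w1",p["frame"])
print(np.round(o["tool_rot"],4),p["fx"],p["cx"],p["cy"],np.round(p["tool_from_camera"],4).tolist())
E
```

```text
t: 1.62
eef_pos: [0.3886, 0.3228, 0.2015]
tool_rot: [-0.0, 0.024, 1.0, 0.001]
contact_force: [-0.2, 0.5, 0.5]
gripper_width: 0.599
[-1.000e-04  2.360e-02  9.997e-01  5.000e-04] 336.1782255457219 279.7232309755211 209.11292579876664 [[-0.0007, -0.9537, -0.3008, 0.077], [1.0, -0.0007, -0.0002, 0.0002], [0.0, -0.3008, 0.9537, -0.1428], [0.0, 0.0, 0.0, 1.0]]
```

View pics/w1.png

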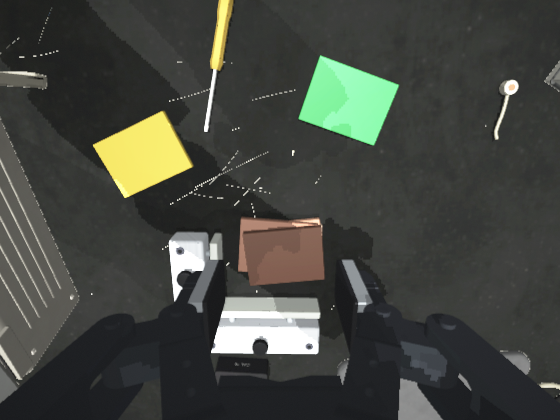

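The wrist picture has world +x downward. It shows the stack at (282,250), the rear bar at row ~300 and the side bar at column ~216. I'll refine the yaw with detected lines.

```bash
cat >> h.py <<'E'
def wcam(o,p):
    T=np.eye(4); q=o["tool_rot"]; T[:3,:3]=R.from_quat([q[1],q[2],q[3],q[0]]).as_matrix(); T[:3,3]=o["eef_pos"]
    C=np.linalg.inv(T@np.array(p["tool_from_camera"])); p=dict(p); p["rvec"]=cv2.Rodrigues(C[:3,:3])[0].ravel(); p["tvec"]=C[:3,3]; return p
def lines(p,box,z,minlen=0.02):
    g=cv2.cvtColor(p["frame"],cv2.COLOR_RGB2GRAY); l=cv2.createLineSegmentDetector().detect(g)[0][:,0]
    for a in l:
        if not(box[0]<=min(a[0],a[2]) and max(a[0],a[2])<=box[2] and box[1]<=min(a[1],a[3]) and max(a[1],a[3])<=box[3]): continue
        A,B=at(p,a[0],a[1],z),at(p,a[2],a[3],z); L=np.linalg.norm(B-A)
        if L<minlen: continue
        ang=(np.degrees(np.arctan2(B[1]-A[1],B[0]-A[0]))+45)%90-45
        print(np.round(a,0).astype(int),np.round(A[:2],4),np.round(B[:2],4),"L %.3f ang %.2f"%(L,ang))
E
python3 - <<'E'
from h import *
o=readout.get_obs(); p=wcam(o,viewer.read_camera("wrist")); print("wrist"); lines(p,(160,205,360,370),.030,.025)
p=viewer.read_camera("top"); print("top"); lines(p,(255,160,355,260),.030,.03)
E
```

```text
wrist
[225 297 213 341] [0.5063 0.2594] [0.5615 0.2404] L 0.058 ang -19.03
[168 242 173 299] [0.4397 0.2076] [0.5064 0.2033] L 0.067 ang -3.65
[267 353 316 354] [0.581  0.2994] [0.5844 0.3546] L 0.055 ang -3.49
[212 352 266 355] [0.5767 0.2373] [0.5835 0.2981] L 0.061 ang -6.41
[318 352 318 321] [0.5819 0.3572] [0.5405 0.3584] L 0.041 ang -1.74
[317 219 259 220] [0.4228 0.3584] [0.4214 0.3014] L 0.057 ang -1.39
[204 271 203 243] [0.4739 0.2401] [0.4429 0.2424] L 0.031 ang -4.18
[316 297 227 296] [0.5112 0.3557] [0.5056 0.2611] L 0.095 ang -3.41
[242 231 294 226] [0.4313 0.2833] [0.4286 0.3359] L 0.053 ang 2.88
[225 263 226 293] [0.4662 0.2628] [0.5015 0.2609] L 0.035 ang -3.21
[240 218 237 269] [0.4181 0.2825] [0.4742 0.275 ] L 0.057 ang -7.56
[318 312 278 312] [0.5294 0.3582] [0.5271 0.3148] L 0.043 ang -3.11
[292 318 316 318] [0.5353 0.3294] [0.5373 0.3553] L 0.026 ang -4.34
[324 278 322 227] [0.4886 0.3644] [0.4311 0.3629] L 0.057 ang 1.44
[201 241 171 241] [0.4406 0.2407] [0.4387 0.2105] L 0.030 ang -3.65
[341 260 356 299] [0.4684 0.3826] [0.515  0.3994] L 0.050 ang 19.77
[206 23
[... 861 characters left out ...]
 0.033 ang -3.26
[268 168 267 183] [0.5825 0.3562] [0.5519 0.3568] L 0.031 ang -1.07
[294 192 268 190] [0.5345 0.3029] [0.537  0.3551] L 0.052 ang -2.78
[313 196 331 199] [0.5254 0.2658] [0.52   0.2311] L 0.035 ang -8.84
[268 184 329 188] [0.55   0.3547] [0.5418 0.2328] L 0.122 ang -3.83
[268 195 291 196] [0.5271 0.3551] [0.5259 0.3103] L 0.045 ang -1.50
[329 205 343 217] [0.5082 0.2345] [0.484  0.2067] L 0.037 ang -41.05
[331 245 290 209] [0.4284 0.2318] [0.4997 0.3124] L 0.108 ang -41.45
[336 244 324 254] [0.4309 0.2216] [0.4107 0.2459] L 0.031 ang 39.72
[287 204 309 220] [0.51   0.3172] [0.4784 0.2742] L 0.053 ang -36.40
[336 215 315 198] [0.4877 0.2201] [0.5225 0.2622] L 0.055 ang -39.59
```

```bash
python3 -m handwheel '[[[8,-3,30],[0,0,0.7],-0.2],[[8,-3,60],[0,0,0.7],-0.2],[[8,-3,90],[0,0,0.7],-0.2],[[8,-3,115],[0,0,0.7],-0.2],[[8,-3,140],[0,0,0.7],-0.2],[[8,-3,160],[0,0,0.7],-0.2],[[8,-3,175],[0,0,0.7],-0.2],[[8,-3,185],[0,0,0.7],-0.2],[[8,-3,191],[0,0,0.7],-0.2],[[8,-3,193],[0,0,0.7],-0.2],[[8,-3,193],[0,0,0.7],-0.2],[[8,-3,193],[0,0,0.7],-0.2]]'
python3 -m handwheel '[[[0,0,1],[0,0,0],-0.2],[[0,0,2],[0,0,0],-0.2],[[0,0,3],[0,0,0],-0.2],[[0,0,4],[0,0,0],-0.2],[[0,0,4],[0,0,0],-0.2],[[0,0,4],[0,0,0],-0.2]]'
```

```text
t: 2.77
eef_pos: [0.3818, 0.3187, 0.009]
tool_rot: [0.0, 0.031, 1.0, 0.001]
contact_force: [0.3, -0.5, 0.2]
gripper_width: 0.604
t: 3.27
eef_pos: [0.3814, 0.3181, 0.0043]
tool_rot: [-0.0, 0.031, 1.0, -0.0]
contact_force: [-0.5, 0.1, 0.6]
gripper_width: 0.601
```

```bash
python3 -m handwheel '[[[0,0,1],[0,0,0],-0.2],[[0,0,2],[0,0,0],-0.2],[[0,0,2],[0,0,0],-0.2],[[0,0,2],[0,0,0],-0.2]]'
python3 - <<'E'
from h import *
p=viewer.read_camera("scene"); im=p["frame"][130:330,130:400]; save("s2",cv2.resize(im,None,fx=2.9,fy=2.9,interpolation=cv2.INTER_CUBIC))
E
```

```text
t: 3.6
eef_pos: [0.3814, 0.3181, 0.0022]
tool_rot: [-0.0, 0.031, 1.0, -0.0]
contact_force: [-0.2, -0.8, -0.9]
gripper_width: 0.599
```

View pics/s2.png

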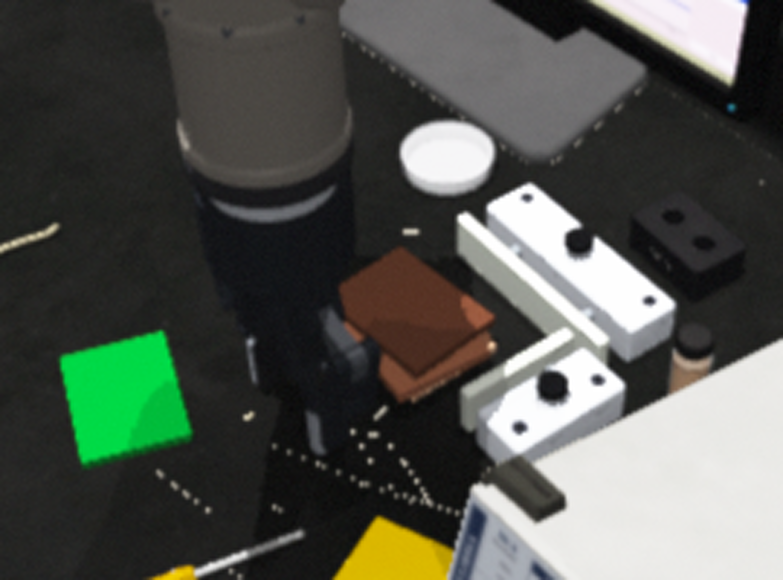

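The fingers stand in front of the stack, with the tip at about (322,445), and nothing has been touched yet. I'll keep going down under force guard until they touch the worktop.

```bash
python3 -m handwheel '[[[0,0,0.7],[0,0,0],-0.2],[[0,0,1.4],[0,0,0],-0.2],[[0,0,2],[0,0,0],-0.2],[[0,0,2],[0,0,0],-0.2]]'; python3 -m handwheel '[[[0,0,0.7],[0,0,0],-0.2],[[0,0,1.4],[0,0,0],-0.2],[[0,0,1.4],[0,0,0],-0.2]]'
```

```text
t: 3.98
eef_pos: [0.3814, 0.3181, 0.0002]
tool_rot: [-0.0, 0.031, 1.0, -0.0]
contact_force: [0.5, -0.4, 0.2]
gripper_width: 0.601
t: 4.23
eef_pos: [0.3814, 0.3181, -0.0012]
tool_rot: [-0.0, 0.031, 1.0, -0.0]
contact_force: [0.8, -0.7, -0.2]
gripper_width: 0.6
```

```bash
python3 -m handwheel '[[[0,0,0.6],[0,0,0],-0.2],[[0,0,1.2],[0,0,0],-0.2],[[0,0,1.2],[0,0,0],-0.2]]'; python3 -m handwheel '[[[0,0,0.6],[0,0,0],-0.2],[[0,0,1.2],[0,0,0],-0.2],[[0,0,1.2],[0,0,0],-0.2]]'
```

```text
t: 4.48
eef_pos: [0.3814, 0.3182, -0.0024]
tool_rot: [-0.0, 0.031, 1.0, -0.0]
contact_force: [-0.0, 0.4, 0.2]
gripper_width: 0.603
t: 4.73
eef_pos: [0.3815, 0.3182, -0.0032]
tool_rot: [0.0, 0.031, 1.0, 0.0]
contact_force: [-1.8, -0.8, 4.9]
gripper_width: 0.6
```

Contact at TCP z ≈ -3 mm. I'll back off 2 mm and start pushing towards the rear bar.

```bash
python3 -m handwheel '[[[0,0,-2.2],[0,0,0],-0.2],[[-4,0,-2.2],[0,0,0],-0.2],[[-8,0,-2.2],[0,0,0],-0.2],[[-12,0,-2.2],[0,0,0],-0.2],[[-16,0,-2.2],[0,0,0],-0.2],[[-20,0,-2.2],[0,0,0],-0.2],[[-23,0,-2.2],[0,0,0],-0.2],[[-25,0,-2.2],[0,0,0],-0.2],[[-27,0,-2.2],[0,0,0],-0.2],[[-29,0,-2.2],[0,0,0],-0.2],[[-31,0,-2.2],[0,0,0],-0.2],[[-33,0,-2.2],[0,0,0],-0.2],[[-35,0,-2.2],[0,0,0],-0.2],[[-37,0,-2.2],[0,0,0],-0.2],[[-39,0,-2.2],[0,0,0],-0.2],[[-41,0,-2.2],[0,0,0],-0.2],[[-43,0,-2.2],[0,0,0],-0.2],[[-45,0,-2.2],[0,0,0],-0.2],[[-47,0,-2.2],[0,0,0],-0.2],[[-49,0,-2.2],[0,0,0],-0.2]]'
python3 -m handwheel '[[[-2,0,0],[0,0,0],-0.2],[[-4,0,0],[0,0,0],-0.2],[[-6,0,0],[0,0,0],-0.2],[[-8,0,0],[0,0,0],-0.2],[[-10,0,0],[0,0,0],-0.2],[[-10,0,0],[0,0,0],-0.2]]'
python3 - <<'E'
from h import *
p=viewer.read_camera("top"); im=p["frame"][150:290,230:390]; save("t3",cv2.resize(im,None,fx=4,fy=4,interpolation=cv2.INTER_CUBIC))
E
```

```text
t: 6.4
eef_pos: [0.4305, 0.3151, -0.0013]
tool_rot: [-0.0, 0.031, 1.0, -0.0]
contact_force: [-1.0, 0.3, -0.1]
gripper_width: 0.599
t: 6.9
eef_pos: [0.441, 0.3145, -0.0012]
tool_rot: [0.0, 0.031, 1.0, 0.0]
contact_force: [-0.7, 0.2, -1.1]
gripper_width: 0.602
```

View pics/t3.png

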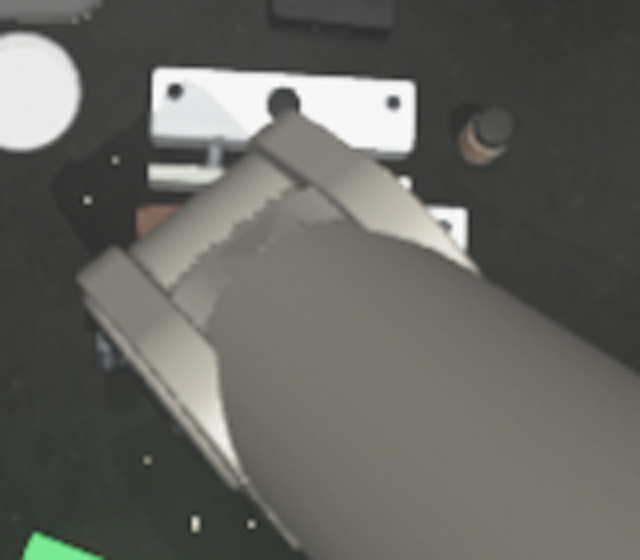

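The arm hides most of the stack. The left rear corner at (140,207) is still about 7 mm short of the bar at row ~190, so I'll continue in short guarded steps.

```bash
python3 -m handwheel '[[[-1,0,0],[0,0,0],-0.2],[[-2,0,0],[0,0,0],-0.2],[[-3,0,0],[0,0,0],-0.2],[[-4,0,0],[0,0,0],-0.2],[[-4,0,0],[0,0,0],-0.2]]';  python3 -m handwheel '[[[-1,0,0],[0,0,0],-0.2],[[-2,0,0],[0,0,0],-0.2],[[-3,0,0],[0,0,0],-0.2],[[-3,0,0],[0,0,0],-0.2]]'
```

```text
t: 7.37
eef_pos: [0.4444, 0.3143, -0.0013]
tool_rot: [0.0, 0.031, 1.0, 0.0]
contact_force: [-0.1, -0.0, -0.5]
gripper_width: 0.597
t: 7.7
eef_pos: [0.4477, 0.3141, -0.0013]
tool_rot: [0.0, 0.031, 1.0, 0.0]
contact_force: [-1.2, -0.3, -0.8]
gripper_width: 0.597
```

```bash
python3 -m handwheel '[[[-0.7,0,0],[0,0,0],-0.2],[[-1.4,0,0],[0,0,0],-0.2],[[-2,0,0],[0,0,0],-0.2],[[-2,0,0],[0,0,0],-0.2]]';  python3 -m handwheel '[[[-0.5,0,0],[0,0,0],-0.2],[[-1,0,0],[0,0,0],-0.2],[[-1.5,0,0],[0,0,0],-0.2],[[-1.5,0,0],[0,0,0],-0.2]]'
```

```text
t: 8.03
eef_pos: [0.4493, 0.314, -0.0013]
tool_rot: [-0.0, 0.031, 1.0, 0.0]
contact_force: [-1.7, 0.5, 1.3]
gripper_width: 0.601
t: 8.37
eef_pos: [0.4507, 0.3141, -0.0013]
tool_rot: [-0.0, 0.031, 1.0, 0.0]
contact_force: [-2.4, 1.9, 1.1]
gripper_width: 0.6
```

```bash
python3 -m handwheel '[[[-0.5,0,0],[0,0,0],-0.2],[[-1,0,0],[0,0,0],-0.2],[[-1,0,0],[0,0,0],-0.2],[[-1,0,0],[0,0,0],-0.2]]';  python3 -m handwheel '[[[-0.5,0,0],[0,0,0],-0.2],[[-0.5,0,0],[0,0,0],-0.2],[[-0.5,0,0],[0,0,0],-0.2]]'
python3 - <<'E'
from h import *
p=viewer.read_camera("scene"); im=p["frame"][160:300,210:390]; save("s4",cv2.resize(im,None,fx=4.4,fy=4.2,interpolation=cv2.INTER_CUBIC))
E
```

```text
t: 8.7
eef_pos: [0.4521, 0.3137, -0.0013]
tool_rot: [0.0, 0.031, 1.0, 0.0]
contact_force: [-1.4, 1.5, 0.1]
gripper_width: 0.598
t: 8.95
eef_pos: [0.4524, 0.3137, -0.0013]
tool_rot: [0.0, 0.031, 1.0, -0.0]
contact_force: [-1.3, 1.3, -1.0]
gripper_width: 0.601
```

View pics/s4.png

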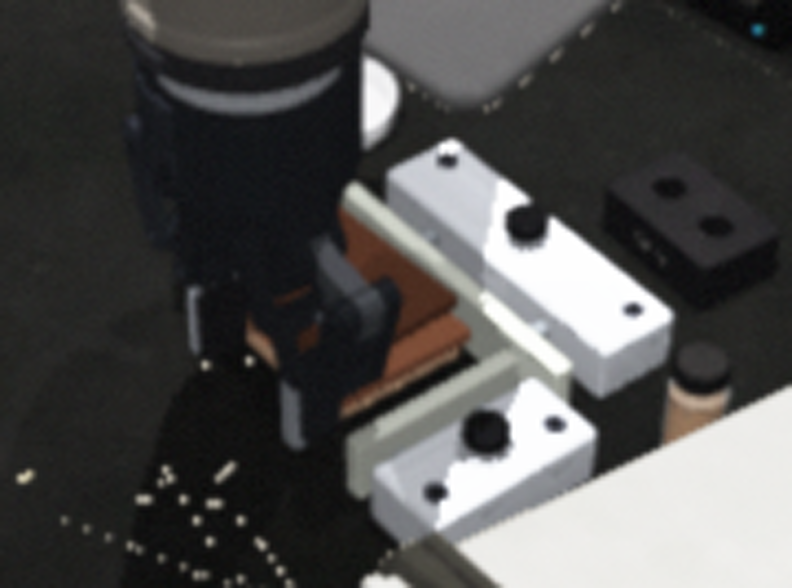

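The stack is close to the rear bar, with its right rear corner at (460,320), and the plates look square. The force is still only at friction level, so I'll continue.

```bash
python3 -m handwheel '[[[-0.5,0,0],[0,0,0],-0.2],[[-1,0,0],[0,0,0],-0.2],[[-1,0,0],[0,0,0],-0.2],[[-1,0,0],[0,0,0],-0.2]]';  python3 -m handwheel '[[[-0.5,0,0],[0,0,0],-0.2],[[-1,0,0],[0,0,0],-0.2],[[-1,0,0],[0,0,0],-0.2]]'
```

```text
t: 9.33
eef_pos: [0.4535, 0.3136, -0.0013]
tool_rot: [0.0, 0.031, 1.0, 0.0]
contact_force: [-2.1, 0.6, -0.2]
gripper_width: 0.603
t: 9.58
eef_pos: [0.4545, 0.3136, -0.0013]
tool_rot: [0.0, 0.031, 1.0, -0.0]
contact_force: [-2.8, 0.4, -0.3]
gripper_width: 0.604
```

```bash
python3 -m handwheel '[[[-0.5,0,0],[0,0,0],-0.2],[[-1,0,0],[0,0,0],-0.2],[[-1,0,0],[0,0,0],-0.2]]';  python3 -m handwheel '[[[-0.5,0,0],[0,0,0],-0.2],[[-1,0,0],[0,0,0],-0.2],[[-1,0,0],[0,0,0],-0.2]]'
```

```text
t: 9.83
eef_pos: [0.4554, 0.3136, -0.0013]
tool_rot: [0.0, 0.031, 1.0, 0.0]
contact_force: [-2.9, 0.2, 1.2]
gripper_width: 0.598
t: 10.08
eef_pos: [0.4556, 0.3136, -0.0014]
tool_rot: [-0.001, 0.031, 1.0, -0.0]
contact_force: [-4.8, 0.9, 1.2]
gripper_width: 0.603
```

```bash
python3 -m handwheel '[[[-0.4,0,0],[0,0,0],-0.2],[[-0.8,0,0],[0,0,0],-0.2],[[-0.8,0,0],[0,0,0],-0.2],[[-0.8,0,0],[0,0,0],-0.2]]'
```

```text
t: 10.42
eef_pos: [0.4557, 0.3136, -0.0014]
tool_rot: [-0.001, 0.031, 1.0, -0.0]
contact_force: [-7.6, 0.4, 3.4]
gripper_width: 0.602
```

It has stalled at x = 0.4557 with 7.6 N, so the stack is seated on the rear bar. Next I'll back off, lift, turn 90° and go round to the left side for a look.

```bash
python3 -m handwheel '[[[4,0,0],[0,0,0],-0.2],[[15,0,-5],[0,0,0],-0.2],[[30,0,-30],[0,0,0],0.53],[[30,5,-60],[0,0,7],0.53],[[30,20,-90],[0,0,14],0.53],[[25,40,-115],[0,0,21],0.53],[[15,60,-135],[0,0,28],0.53],[[5,78,-150],[0,0,35],0.53],[[-10,93,-155],[0,0,42],0.53],[[-25,103,-155],[0,0,49],0.53],[[-36,108,-155],[0,0,56],0.53],[[-36,108,-155],[0,0,63],0.53],[[-36,108,-155],[0,0,70],0.53],[[-36,108,-155],[0,0,77],0.53],[[-36,108,-155],[0,0,84],0.53],[[-36,108,-155],[0,0,90],0.53],[[-36,108,-155],[0,0,90],0.53],[[-36,108,-155],[0,0,90],0.53],[[-36,108,-155],[0,0,90],0.53]]'
python3 - <<'E'
from h import *
o=readout.get_obs(); p=viewer.read_camera("wrist"); save("w5",p["frame"]); print(np.round(o["q"],2))
t=viewer.read_camera("top"); im=t["frame"][150:290,230:390]; save("t5",cv2.resize(im,None,fx=4,fy=4,interpolation=cv2.INTER_CUBIC))
p=wcam(o,p);lines(p,(0,0,560,420),.028,.02)
E
```

```text
t: 12.0
eef_pos: [0.4997, 0.419, 0.1539]
tool_rot: [0.0, 0.728, 0.686, 0.0]
contact_force: [-0.4, 0.4, -0.2]
gripper_width: 0.235
[-1.14  0.56  0.5   1.71 -0.31  0.95 -0.59]
[246 375 283 382] [0.4553 0.2408] [0.4918 0.2298] L 0.038 ang -16.84
[282 381 307 376] [0.4908 0.2311] [0.5155 0.2359] L 0.025 ang 10.93
[247 341 245 374] [0.4599 0.2815] [0.4548 0.2416] L 0.040 ang -7.40
[337 263 341 298] [0.5469 0.3583] [0.5497 0.3227] L 0.036 ang 4.41
[308 374 306 346] [0.517  0.2378] [0.5161 0.2724] L 0.035 ang 1.58
[375 317 382 276] [0.5814 0.3008] [0.5868 0.3436] L 0.043 ang -7.19
[37 55 83 61] [0.3288 0.5402] [0.3615 0.534 ] L 0.033 ang -10.67
[163 419 183 402] [0.3633 0.1888] [0.3883 0.2104] L 0.033 ang 40.89
[332 187 347 213] [0.5431 0.428 ] [0.5556 0.4046] L 0.026 ang 28.09
[559 274 547 336] [0.7441 0.3364] [0.745 0.27 ] L 0.066 ang 0.83
[184 387 151 420] [0.3918 0.2301] [0.3507 0.1891] L 0.058 ang 44.92
[82 57 36 51] [0.3614 0.537 ] [0.3285 0.5432] L 0.033 ang -10.62
[257 312 254 337] [0.4721 0.3129] [0.4669 0.2853] L 0.028 ang -10.53
[368 219 396 206] [0.5735 0.3985] [0.5967 0.4081] L
[... 2577 characters left out ...]
1  ] L 0.139 ang -38.56
[ 25 396   5 343] [0.228  0.2278] [0.2279 0.2927] L 0.065 ang 0.16
[405 365 425 382] [0.6123 0.2438] [0.633  0.2222] L 0.030 ang 43.83
[299 258 261 258] [0.5137 0.3653] [0.4797 0.3675] L 0.034 ang -3.62
[ 72 346  34 340] [0.2911 0.285 ] [0.257  0.2945] L 0.035 ang -15.62
[559 228 538 336] [0.7359 0.3801] [0.7368 0.2705] L 0.110 ang 0.46
[426 375 408 359] [0.6337 0.2299] [0.6145 0.2512] L 0.029 ang 41.97
[377 402 396 419] [0.5859 0.1986] [0.607 0.175] L 0.032 ang 41.88
[409 300 439 301] [0.6126 0.3171] [0.6401 0.3141] L 0.028 ang -6.24
[373 387 377 402] [0.5812 0.2187] [0.5857 0.1992] L 0.020 ang 13.02
[407 418 375 387] [0.6175 0.1747] [0.5837 0.2177] L 0.055 ang 38.19
```

View pics/w5.png

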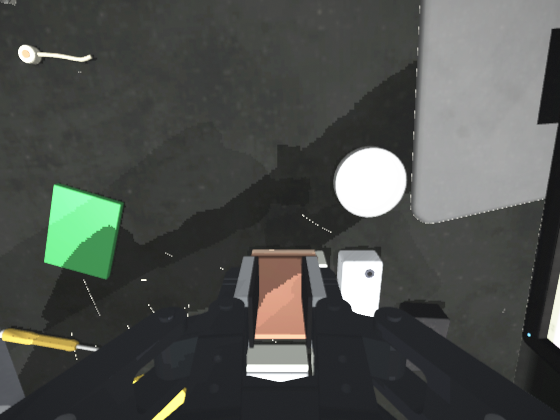

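The wrist picture shows all the visible plate edges parallel at about -3.5°. The left edges are at rows 250–258, and the fingers stand clear to the left of the stack. I'll descend here and tap sideways.

```bash
python3 -m handwheel '[[[0,-1,25],[0,0,0],0.53],[[0,-1,50],[0,0,0],0.53],[[0,-1,75],[0,0,0],0.53],[[0,-1,100],[0,0,0],0.53],[[0,-1,120],[0,0,0],0.53],[[0,-1,135],[0,0,0],0.53],[[0,-1,145],[0,0,0],0.53],[[0,-1,149],[0,0,0],0.53],[[0,-1,151],[0,0,0],0.53],[[0,-1,151],[0,0,0],0.53],[[0,-1,151],[0,0,0],0.53]]'
python3 -m handwheel '[[[-3,0,0],[0,0,0],0.53],[[-6,0,0],[0,0,0],0.53],[[-9,0,0],[0,0,0],0.53],[[-12,0,0],[0,0,0],0.53],[[-15,0,0],[0,0,0],0.53],[[-18,0,0],[0,0,0],0.53],[[-21,0,0],[0,0,0],0.53],[[-24,0,0],[0,0,0],0.53],[[-27,0,0],[0,0,0],0.53],[[-30,0,0],[0,0,0],0.53],[[-32,0,0],[0,0,0],0.53],[[-34,0,0],[0,0,0],0.53],[[-36,0,0],[0,0,0],0.53],[[-38,0,0],[0,0,0],0.53],[[-40,0,0],[0,0,0],0.53],[[-40,0,0],[0,0,0],0.53]]'
```

```text
t: 13.02
eef_pos: [0.4994, 0.4196, 0.0038]
tool_rot: [-0.0, 0.729, 0.685, 0.001]
contact_force: [0.6, 0.2, -0.2]
gripper_width: 0.237
t: 14.35
eef_pos: [0.4963, 0.3786, 0.0027]
tool_rot: [0.0, 0.729, 0.685, -0.0]
contact_force: [0.4, 0.3, 0.4]
gripper_width: 0.235
```

```bash
python3 -m handwheel '[[[-2,0,0],[0,0,0],0.53],[[-4,0,0],[0,0,0],0.53],[[-6,0,0],[0,0,0],0.53],[[-8,0,0],[0,0,0],0.53],[[-10,0,0],[0,0,0],0.53],[[-12,0,0],[0,0,0],0.53],[[-14,0,0],[0,0,0],0.53],[[-16,0,0],[0,0,0],0.53],[[-17,0,0],[0,0,0],0.53],[[-18,0,0],[0,0,0],0.53],[[-19,0,0],[0,0,0],0.53],[[-20,0,0],[0,0,0],0.53],[[-20,0,0],[0,0,0],0.53]]'
python3 -m handwheel '[[[-1,0,0],[0,0,0],0.53],[[-2,0,0],[0,0,0],0.53],[[-3,0,0],[0,0,0],0.53],[[-4,0,0],[0,0,0],0.53],[[-4,0,0],[0,0,0],0.53]]'
```

```text
t: 15.43
eef_pos: [0.495, 0.359, 0.0027]
tool_rot: [0.0, 0.729, 0.685, -0.0]
contact_force: [-0.2, 1.2, -0.0]
gripper_width: 0.236
t: 15.85
eef_pos: [0.4948, 0.3549, 0.0027]
tool_rot: [0.0, 0.729, 0.685, -0.0]
contact_force: [-1.3, -0.7, -0.2]
gripper_width: 0.234
```

```bash
python3 -m handwheel '[[[-1,0,0],[0,0,0],0.53],[[-2,0,0],[0,0,0],0.53],[[-3,0,0],[0,0,0],0.53],[[-4,0,0],[0,0,0],0.53],[[-4,0,0],[0,0,0],0.53]]'; python3 -m handwheel '[[[-0.7,0,0],[0,0,0],0.53],[[-1.4,0,0],[0,0,0],0.53],[[-2,0,0],[0,0,0],0.53],[[-2,0,0],[0,0,0],0.53]]';python3 -m handwheel '[[[-0.7,0,0],[0,0,0],0.53],[[-1.4,0,0],[0,0,0],0.53],[[-1.4,0,0],[0,0,0],0.53]]'
```

```text
t: 16.27
eef_pos: [0.4945, 0.3509, 0.0027]
tool_rot: [0.0, 0.729, 0.685, -0.0]
contact_force: [0.3, 0.3, 0.7]
gripper_width: 0.231
t: 16.6
eef_pos: [0.4944, 0.3492, 0.0027]
tool_rot: [-0.0, 0.729, 0.685, 0.0]
contact_force: [-0.6, 1.9, 0.2]
gripper_width: 0.229
t: 16.85
eef_pos: [0.4943, 0.3477, 0.0027]
tool_rot: [0.0, 0.729, 0.685, -0.0]
contact_force: [-0.2, 1.7, -0.3]
gripper_width: 0.232
```

```bash
python3 -m handwheel '[[[-0.7,0,0],[0,0,0],0.53],[[-1.4,0,0],[0,0,0],0.53],[[-2,0,0],[0,0,0],0.53],[[-2,0,0],[0,0,0],0.53]]';python3 -m handwheel '[[[-0.5,0,0],[0,0,0],0.53],[[-1,0,0],[0,0,0],0.53],[[-1,0,0],[0,0,0],0.53]]'
```

```text
t: 17.18
eef_pos: [0.4942, 0.3456, 0.0027]
tool_rot: [0.0, 0.729, 0.685, -0.0]
contact_force: [0.0, 1.3, -0.1]
gripper_width: 0.237
t: 17.43
eef_pos: [0.4941, 0.3448, 0.0027]
tool_rot: [-0.0, 0.729, 0.685, 0.0]
contact_force: [0.2, 2.0, 0.1]
gripper_width: 0.236
```

```bash
python3 -m handwheel '[[[-0.5,0,0],[0,0,0],0.53],[[-1,0,0],[0,0,0],0.53],[[-1,0,0],[0,0,0],0.53]]';python3 -m handwheel '[[[-0.5,0,0],[0,0,0],0.53],[[-1,0,0],[0,0,0],0.53],[[-1,0,0],[0,0,0],0.53]]'
```

```text
t: 17.68
eef_pos: [0.4941, 0.3447, 0.0028]
tool_rot: [-0.0, 0.729, 0.685, 0.001]
contact_force: [0.9, 5.2, -1.0]
gripper_width: 0.233
t: 17.93
eef_pos: [0.4941, 0.3447, 0.003]
tool_rot: [-0.001, 0.728, 0.685, 0.001]
contact_force: [0.8, 6.9, -1.1]
gripper_width: 0.237
```

It has stalled at y = 0.3447 with 6.9 N, so the stack is seated on the side bar. I'll back off, lift and look from in front.

```bash
python3 -m handwheel '[[[3,0,0],[0,0,0],0.53],[[12,0,0],[0,0,0],0.53],[[25,0,-15],[0,0,0],0.53],[[25,0,-45],[0,0,0],0.53],[[25,0,-80],[0,0,-7],0.53],[[20,-10,-110],[0,0,-14],-0.2],[[10,-25,-140],[0,0,-21],-0.2],[[0,-42,-170],[0,0,-28],-0.2],[[-10,-57,-190],[0,0,-35],-0.2],[[-20,-70,-197],[0,0,-42],-0.2],[[-28,-79,-197],[0,0,-49],-0.2],[[-30,-82,-197],[0,0,-56],-0.2],[[-30,-82,-197],[0,0,-63],-0.2],[[-30,-82,-197],[0,0,-70],-0.2],[[-30,-82,-197],[0,0,-77],-0.2],[[-30,-82,-197],[0,0,-84],-0.2],[[-30,-82,-197],[0,0,-90],-0.2],[[-30,-82,-197],[0,0,-90],-0.2],[[-30,-82,-197],[0,0,-90],-0.2],[[-30,-82,-197],[0,0,-90],-0.2]]'
python3 - <<'E'
from h import *
o=readout.get_obs(); p=viewer.read_camera("wrist"); save("w6",cv2.resize(p["frame"][190:350,170:370],None,fx=4,fy=3.7,interpolation=cv2.INTER_CUBIC))
p=wcam(o,p);lines(p,(170,190,350,350),.028,.025)
E
```

```text
t: 19.6
eef_pos: [0.4103, 0.3176, 0.1996]
tool_rot: [-0.0, 0.033, 0.999, -0.0]
contact_force: [-0.2, -0.1, -0.1]
gripper_width: 0.601
[226 283 222 313] [0.5101 0.2542] [0.5467 0.2453] L 0.038 ang -13.57
[170 224 177 287] [0.441  0.2066] [0.5114 0.2024] L 0.071 ang -3.35
[272 338 323 338] [0.5828 0.2973] [0.5859 0.3544] L 0.057 ang -3.12
[216 338 272 340] [0.5783 0.2348] [0.5852 0.2974] L 0.063 ang -6.28
[326 337 326 303] [0.5846 0.3572] [0.5414 0.3585] L 0.043 ang -1.67
[239 301 324 301] [0.5332 0.266 ] [0.5382 0.3571] L 0.091 ang -3.20
[213 226 215 258] [0.4451 0.2485] [0.4806 0.2464] L 0.036 ang -3.43
[222 257 220 232] [0.48   0.2538] [0.4522 0.2552] L 0.028 ang -2.86
[324 295 227 294] [0.5309 0.3573] [0.5229 0.2537] L 0.104 ang -4.45
[209 257 205 227] [0.4793 0.2404] [0.4457 0.2408] L 0.034 ang -0.72
[208 214 178 215] [0.433  0.2454] [0.4314 0.2158] L 0.030 ang -3.04
[202 300 218 261] [0.5288 0.2265] [0.4836 0.2488] L 0.050 ang -26.31
[298 231 227 231] [0.4567 0.333 ] [0.4523 0.2618] L 0.071 ang -3.53
[323 311 296 311] [0.551  0.3554] [0.5492 0.3256] L 0.030 ang -3.50
[201 273 187 301] [0.4962 0.2293] [0.5294 0.2101] L 0.038 ang -30.04
[273 310 224 310] [0.5465 0.3014] [0.5432 0.2486] L 0.053 ang -3.54
[203 222 174 223] [0.4412 0.2393] [0.4399 0.2106] L 0.029 ang -2.63
[300 279 301 241] [0.511  0.3324] [0.4671 0.3352] L 0.044 ang -3.65
[254 286 225 264] [0.5151 0.2835] [0.4881 0.2557] L 0.039 ang -44.13
[226 237 298 237] [0.4579 0.2598] [0.4626 0.3327] L 0.073 ang -3.71
[298 242 224 242] [0.4681 0.3324] [0.4634 0.2579] L 0.075 ang -3.63
[286 205 309 223] [0.4284 0.3228] [0.4482 0.3438] L 0.029 ang -43.33
[341 323 334 297] [0.5677 0.3742] [0.5345 0.3671] L 0.034 ang 12.09
```

View pics/w6.png

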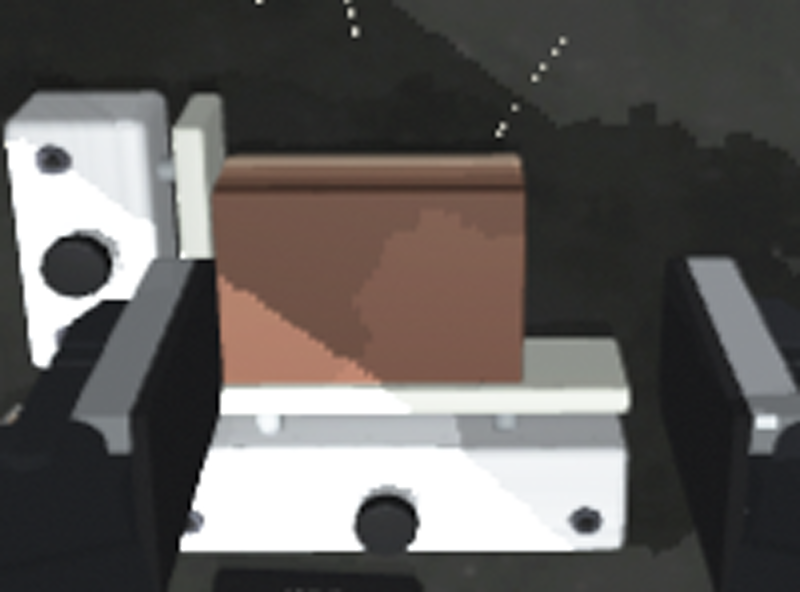

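The picture shows one neat block, with the plate edges all parallel at about -3.6°, the rear edge along the rear bar at row ~383 and the right edge along the side bar at column ~215. I'll give the rear one gentle confirming tap with a narrower finger spread so it clears the side bar.

```bash
python3 -m handwheel '[[[-11,-19,20],[0,0,-0.3],0.53],[[-11,-19,45],[0,0,-0.3],0.53],[[-11,-19,70],[0,0,-0.3],0.53],[[-11,-19,95],[0,0,-0.3],0.53],[[-11,-19,120],[0,0,-0.3],0.53],[[-11,-19,145],[0,0,-0.3],0.53],[[-11,-19,165],[0,0,-0.3],0.53],[[-11,-19,180],[0,0,-0.3],0.53],[[-11,-19,190],[0,0,-0.3],0.53],[[-11,-19,195],[0,0,-0.3],0.53],[[-11,-19,197],[0,0,-0.3],0.53],[[-11,-19,197],[0,0,-0.3],0.53],[[-11,-19,197],[0,0,-0.3],0.53]]'
python3 -m handwheel '[[[-3,0,0],[0,0,0],0.53],[[-6,0,0],[0,0,0],0.53],[[-9,0,0],[0,0,0],0.53],[[-12,0,0],[0,0,0],0.53],[[-15,0,0],[0,0,0],0.53],[[-18,0,0],[0,0,0],0.53],[[-21,0,0],[0,0,0],0.53],[[-24,0,0],[0,0,0],0.53],[[-27,0,0],[0,0,0],0.53],[[-29,0,0],[0,0,0],0.53],[[-30,0,0],[0,0,0],0.53],[[-30,0,0],[0,0,0],0.53]]'
```

```text
t: 20.73
eef_pos: [0.4206, 0.2988, 0.0034]
tool_rot: [0.0, 0.029, 1.0, 0.0]
contact_force: [-0.6, -0.4, -0.6]
gripper_width: 0.239
t: 21.73
eef_pos: [0.4503, 0.2966, 0.0027]
tool_rot: [0.0, 0.029, 1.0, 0.0]
contact_force: [0.5, 0.2, 0.2]
gripper_width: 0.233
```

```bash
python3 -m handwheel '[[[-1,0,0],[0,0,0],0.53],[[-2,0,0],[0,0,0],0.53],[[-3,0,0],[0,0,0],0.53],[[-3,0,0],[0,0,0],0.53]]';python3 -m handwheel '[[[-0.5,0,0],[0,0,0],0.53],[[-1,0,0],[0,0,0],0.53],[[-1.5,0,0],[0,0,0],0.53],[[-1.5,0,0],[0,0,0],0.53]]'
```

```text
t: 22.07
eef_pos: [0.4532, 0.2965, 0.0027]
tool_rot: [0.0, 0.028, 1.0, 0.0]
contact_force: [0.4, -0.3, -0.3]
gripper_width: 0.234
t: 22.4
eef_pos: [0.4544, 0.2964, 0.0027]
tool_rot: [-0.0, 0.028, 1.0, -0.0]
contact_force: [0.5, -0.0, 0.4]
gripper_width: 0.238
```

```bash
python3 -m handwheel '[[[-0.5,0,0],[0,0,0],0.53],[[-1,0,0],[0,0,0],0.53],[[-1,0,0],[0,0,0],0.53]]'
```

```text
t: 22.65
eef_pos: [0.4546, 0.2963, 0.0026]
tool_rot: [-0.001, 0.028, 1.0, -0.0]
contact_force: [-3.7, 0.5, 1.9]
gripper_width: 0.235
```

It stiffens at x = 0.4546, which matches the first seating position (0.4547 expected at this y), so the stack had stayed on the rear bar. I'll retreat and do a last check.

```bash
python3 -m handwheel '[[[-0.6,0,0],[0,0,0],0.53],[[-0.6,0,0],[0,0,0],0.53],[[2,0,0],[0,0,0],0.53],[[12,0,0],[0,0,0],0.53],[[25,0,-5],[0,0,0],0.53],[[40,0,-30],[0,0,0],0.53],[[45,5,-60],[0,0,0],0.53],[[45,10,-95],[0,0,0],-1],[[45,15,-130],[0,0,0],-1],[[45,20,-160],[0,0,0],-1],[[45,20,-185],[0,0,0],-1],[[45,20,-195],[0,0,0],-1],[[45,20,-197],[0,0,0],-1],[[45,20,-197],[0,0,0],-1],[[45,20,-197],[0,0,0],-1],[[45,20,-197],[0,0,0],-1]]'
python3 - <<'E'
from h import *
o=readout.get_obs(); p=viewer.read_camera("wrist"); a=cv2.resize(p["frame"][190:350,170:370],None,fx=2,fy=2,interpolation=cv2.INTER_CUBIC)
s=viewer.read_camera("scene"); b=cv2.resize(s["frame"][190:300,230:390],None,fx=2.5,fy=2.909,interpolation=cv2.INTER_CUBIC)
save("f7",np.hstack([a,b]))
p=wcam(o,p);lines(p,(215,190,345,300),.028,.03)
E
```

```text
t: 23.98
eef_pos: [0.4108, 0.318, 0.198]
tool_rot: [-0.001, 0.028, 1.0, -0.001]
contact_force: [-0.1, 0.3, -0.2]
gripper_width: 0.998
[223 287 220 237] [0.5143 0.2518] [0.4576 0.2552] L 0.057 ang -3.47
[298 232 226 232] [0.4568 0.3334] [0.4524 0.2613] L 0.072 ang -3.49
[299 281 300 243] [0.5114 0.3323] [0.469 0.335] L 0.042 ang -3.65
[261 292 238 274] [0.5221 0.2916] [0.5002 0.2692] L 0.031 ang -44.38
[298 242 224 242] [0.4682 0.333 ] [0.4637 0.2588] L 0.074 ang -3.48
[224 237 298 237] [0.458  0.2594] [0.4623 0.3332] L 0.074 ang -3.34
```

View pics/f7.png

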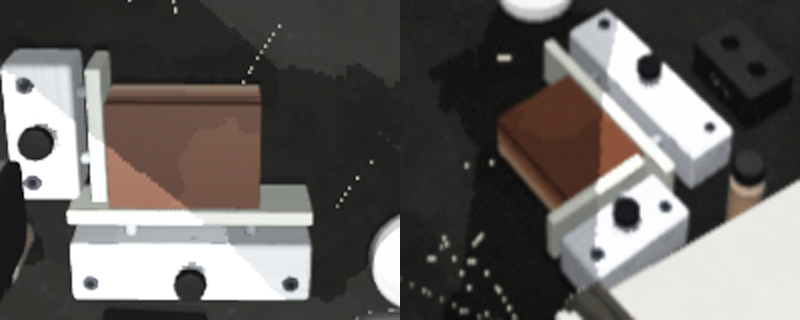

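Both views show a single squared block. It is flush with the side bar on its right edge at column ~106 and with the rear bar at row ~208, and the bystanders are undisturbed. I'll hand it in.

```bash
python3 -c "
from station import bot; print(bot.hand_in())"
```

```text
the job is handed in; nothing more can be done
None
```

The stack is squared up and handed in at about 24 s of the 64 s allowed. I tapped it against the rear bar first, then against the side bar. A second light tap at the rear then confirmed it was still seated.

- **Force checks:** the push stalled cleanly at each bar, at 7.6 N on the rear and 6.9 N on the side. The second rear tap stiffened at the position the first one predicted, to about 0.1 mm. I did not tap the side bar again after that.
- **Camera checks:** in the last wrist and scene pictures the stack looks like one block in the original order, flush with both bars. Its visible edges read -3.3° to -3.7°, in line with the stops to within measurement error. The vial, block and dish show no sign of being moved.
- **Limits of the checks:** nothing failed or disagreed. The pictures resolve only about 1 mm, so seating any tighter than that rests on the force stalls. I could not see each plate's contact with the bars separately.

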